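# Release an instrument case from a locked roller track

### The job

The case on the roller track is held back by a swing gate, and the gate is held shut by a sliding lock bar. Draw the lock bar back all the way until it stops, swing the gate fully open, roll the case gently along the rollers, without lifting it, until it rests firmly against the end stop, then lift it off by its handle and set it down gently, upright and released, in the middle of the dark stone plate. Leave the gate open, force nothing and leave everything else where it is.

Things in the scene. Friction and masses are not known exactly. Their poses are not given: they have to be found in the camera images.
- track: Fixed aluminium roller track, 560 mm long. Origin at bench level on its centre line; x across it, away from the robot at yaw 0; y along it, the way the case must travel (robot's left); z up. Free steel rollers from y -290 to +250 mm, tops at z 45; side rails at x +-50 to +-56 mm, tops at z 55. The gate closes across it at y -100 mm.
- gate (a joint): Swing gate, rad: 0 shut, 1.6 at its open stop. Shut, its flat arm (14 mm thick, z 75 to 95) runs 190 mm from the hinge across to track x -100 mm; it opens by swinging the free end towards track +y until it lies along the far side of the rollers. Blocked until the lock bar is fully drawn back; then it takes about 2 N at its peg and stays where it is left.
- gate_hinge (a point): Upright hinge axis of the gate, fixed, at track x 90, y -100 mm, at bench level; axes as the track's.
- gate_peg (a point): Centre of the top of the gate's upright round peg, its handle: 14 mm across, z 95 to 150 mm, on the arm 80 mm from the hinge axis. It moves with the gate in an arc about the hinge.
- lock: Dark bracket of the lock, fixed on the robot's side of the track. Origin at bench level at track x -105, y -83.5 mm; axes as the track's. It carries the lock bar (16 mm wide, z 75 to 95), which lies along x, just on the +y side of the gate's free end, and blocks it. Bracket cheeks stand to z 97 mm at x -15 to -45, y +-15 mm.
- lock_line (a point): Point on the lock bar's line of travel, above the lock's origin at z 140; axes as the track's. The bar's upright stud (14 mm across, z 95 to 140) starts with its axis at y 0, x +10 to -22 mm from here: it is clamped elsewhere on the bar each time and not given. Push or pull it to -x, 32 to 38 mm against 3 N friction, to a hard stop (force rises, 6 to 15 N is enough); only the last 7 mm free the gate. It stays there.
- case: Loose grey plastic instrument case, 0.35 to 0.7 kg: 90 (x) x 110 (y) x 55 mm, standing on the rollers upstream of the gate, its y along the track. Origin at the centre of its underside. On the lid a solid grip handle 20 (x) x 70 mm (y), from 55 to 85 mm above the origin: grasp it across x from above.
- stop: Carrier of the end stop, fixed on the track. Origin at bench level at track x 0, y +190 mm, axes as the track's. An upright steel plate across the rollers (8 mm thick, z 56 to 96) is clamped on it; its face towards the case lies anywhere from y -34 to +26 mm from here and is not given. Feel for it: on the rollers the case takes under 2 N, at the plate the force rises sharply.
- plate: Dark grey stone surface plate, fixed on the bench beyond the end of the track: 170 mm (x) x 150 mm (y), flat top 46 mm above its origin, which is at bench level under its centre. The case is set down on it.
- tape: Bystander: roll of brown tape lying flat, 90 mm across, 24 mm high; origin at its underside. Leave it alone.
- vblock: Bystander: dark steel V-block, 50 x 60 x 44 mm; origin at its underside. Leave it alone.
- cleaner: Bystander: white bottle, 54 mm across, 130 mm tall; origin at its underside. Leave it alone.
- ringgauge: Bystander: steel ring gauge lying flat, 60 mm across, 20 mm high; origin at its underside. Leave it alone.
- brush: Bystander: bench brush lying flat; origin at its underside. Leave it alone.
- pot: Bystander: white cup, 70 mm across, 70 mm tall; origin at its underside. Leave it alone.
- plug: Bystander: upright steel plug gauge, 22 mm across, 50 mm tall; origin at its underside. Leave it alone.
Things that resemble listed ones, but are neither listed nor needed, are in the scene too. Several things have the shape of the plate; the one meant has the colours described above.

How it is judged:
By the outcome, as a careful person would: the job done as asked, in the order asked, and still so for the second after the job is handed in, with the robot touching nothing.
It also fails if it takes over 72 s, if anything falls off the work surface, if the arm or the gripper's body presses on something with over 40 N, if the wrist force passes 120 N, or if a joint passes its speed limit or range.

### The arm

A 6-joint arm with a two-finger parallel gripper is mounted at the origin on the work surface. World frame = base frame: x ahead of the robot, y to its left, z up, the work surface at z = 0. Lengths are in m, angles in rad, forces in N, time in s.
With the tool pointing down it reaches from about 0.375 to 0.9 m from the base axis. Payload 3.1 kg.
Tool frame: the origin (TCP) lies between the finger pads; the fingertips stand 8 mm ahead of it and the grasp point (between the pads) lies 11 mm behind it (manip.tip_extent is the distance from the TCP to the fingertips, in m); z points along the fingers, x is the direction in which the jaws open and shut, and the axes are right-handed (so a half turn about z gives the same grasp; the last joint's range is limited). The gripper opens to 85 mm and grips with 20 to 120 N. Pads are 22 mm wide; open, the fingers measure 114 mm over their backs; the gripper's body (76 mm by 85 mm) begins 54 mm behind the grasp point. The pads swing forward as they close: fully open they stand 13 mm farther back than shut.
Start: joints at [1.101, 0.527, 1.433, -0, 1.181, -0.178], TCP at [0.18, 0.599, 0.239] pointing down, gripper open.
Joint ranges: [-3.08, 3.08], [-0.75, 2.2], [0.22, 2.44], [-1.43, 4.57], [0, 2.65], [-2.85, 2.85]. Speed limits (rad/s): [2.79, 2.79, 3.14, 3.14, 3.14, 3.14].

### API

Orientations are given as a unit quaternion [x, y, z, w].
In Python, from station import manip gives the robot as it stands.
- The arm moves only by the tool move_arm, never from a script. Its argument "deltas" is a list that holds one entry, the list of rows, each a list of 4 numbers: the shift along the tool's x, y, z in m, then the turn about the tool's z in degrees. A call has 1 to 20 rows; each row is the pose to reach, as a shift and turn from the pose measured when the call began, along the tool's axes at that moment; what a row does not reach only later rows make up. A row lasts 1/12 s, in which the tool goes at most 41.7 mm and 7.16 degrees, less where a joint would pass 70% of its speed; a pose out of reach is approached as far as the arm can. A call with a gripper value outside its range is refused whole. "gripper" is the opening, from 0 (shut) to 1 (fully open), set as the call begins (left out, the last holds). The fingers move at their own pace and stop on an object; "squeeze" is the grip in N (left out, the last holds). Time passes only in rows, so rows that repeat a pose let the fingers close. It gives the time, the measured TCP pose, the force and the opening at its end, in the units of the state.
- manip.sense(): the state, without advancing time (a new reading comes with each control period).
- manip.snapshot(name): name is "side" or "top" or "wrist"; returns a dict with "img" (420x560x3 uint8, red, green, blue), "vertical_fov" (degrees; the focal length in pixels is half the picture's height over the tangent of half this angle, whatever the lens; pixels are square), "cx", "cy" (the principal point, pixels), "origin" and "orientation" of the camera in the world. Camera axes: x right, y down, z forward; pixel columns grow to the right and rows downward; lengths in m; the calibration is good to about 2 mm. The wrist camera is an equidistant fisheye: a pixel r from the principal point sees the ray r / f radians off the axis. A picture is of the moment at which its call begins. There is no depth.
- manip.sign_off(): hands the job in, once; it reports no verdict.
The state is a dict: "t": time; "q": joint angles; "qd": joint speeds; "tau": joint torques, N m; "tcp_pos": TCP position; "tool_rot": TCP orientation; "force": force on the tool from outside, world axes, zero at the start; "ft_torque": the same for the moment, N m; "finger_gap": opening from 0.0 (shut) to 1.0 (fully open).
Only numpy, scipy, OpenCV 4.12 (cv2) and the standard library are available. Lean on these libraries where they do the work, as an engineer would, in place of code of your own. Each camera call takes 0.05 s, during which the arm holds its last target.

## Working session

There is one attempt and no reset: what is moved stays moved. The work goes in short steps, Python scripts to look and compute and a tool call to move; the robot and the scene stay as the last step left them, time stands still between calls to the robot, and variables do not carry over. Pictures are saved under pics/ and viewed, and the job is handed in when it is done.

Besides the shell and the picture viewer there is one more tool, called as name(argument=value, ...) on one line, values as JSON. move_arm: Moves the arm, as the interface text tells. Its arguments: {"type":"object","properties":{"deltas":{"type":"array"},"gripper":{"type":"number"},"squeeze":{"type":"number"}},"required":["deltas"]}

```bash
ls; mkdir -p pics
python3 - <<'E'
from station import manip
import cv2,json
print(manip.sense())
for n in("side","top","wrist"):
    s=manip.snapshot(n); cv2.imwrite(f"pics/{n}0.png",s["img"][:,:,::-1])
    print(n,{k:v for k,v in s.items() if k!="img"})
E
```

```text
pics
{'t': 0.0, 'q': array([ 1.10049905e+00,  5.28457595e-01,  1.43388454e+00,  1.86567831e-05,
        1.18138263e+00, -1.78502697e-01]), 'qd': array([-5.35415358e-04, -1.94545292e-03,  1.76100920e-04, -2.67890472e-03,
       -1.81724758e-04,  9.17981644e-05]), 'tau': array([ 2.76934916e-04, -4.42356241e+01, -1.78024632e+01, -1.28027186e-04,
        8.33681028e-03, -3.52123280e-06]), 'tcp_pos': array([0.17944848, 0.59797112, 0.23834451]), 'tool_rot': array([ 8.02395397e-01,  5.96791831e-01, -9.58606294e-04,  4.66500964e-04]), 'force': array([ 0.34424555, -0.15604839,  0.75983858]), 'ft_torque': array([0.02821135, 0.01426214, 0.01270633]), 'finger_gap': 1.0015334564893483}
side {'vertical_fov': 44.625354941405995, 'cx': 275.46130446819285, 'cy': 204.99934161346184, 'origin': array([-0.26808782, -0.68245704,  1.13676056]), 'orientation': array([ 0.84195244, -0.3480361 ,  0.15296477, -0.38286909])}
top {'vertical_fov': 46.017023086554666, 'cx': 280.57101709858546, 'cy': 214.5657482602251, 'origin': array([0.23597983, 0.14888361, 1.53734599]), 'orientation': array([ 0.71514842, -0.690946  ,  0.07377698, -0.07558647])}
wrist {'vertical_fov': 65.70646984690485, 'cx': 275.11503361624904, 'cy': 204.32357612477216, 'origin': array([0.10371328, 0.62119877, 0.37388644]), 'orientation': array([0.79262727, 0.58947893, 0.09237803, 0.12539101])}
```

View pics/side0.png

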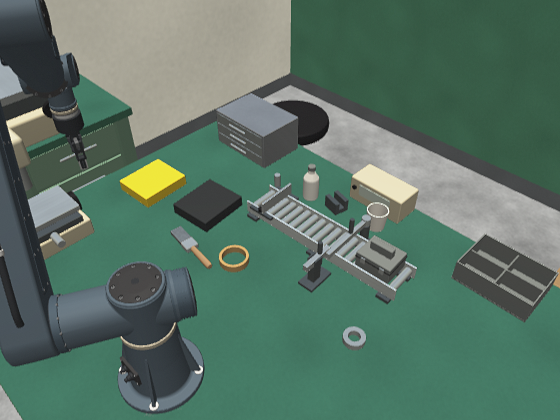

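View pics/top0.png

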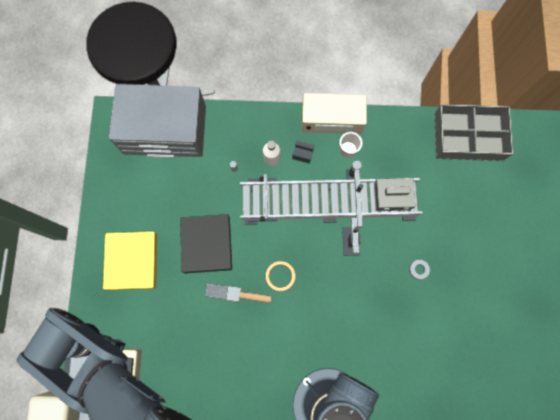

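View pics/wrist0.png

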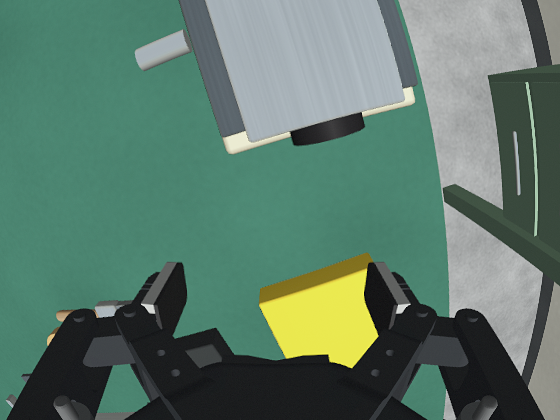

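The top view shows the track from about (242,200) to (420,200), with the gate at x≈357, the case at (397,193), the dark plate at (205,243) and a yellow decoy at (130,260). I'll zoom in next.

```bash
cat > h.py <<'E'
import numpy as np,cv2
from scipy.spatial.transform import Rotation as R
from station import manip
def rays(s,px,fish=False):
    px=np.atleast_2d(np.asarray(px,float)); H=s["img"].shape[0]
    f=H/2/np.tan(np.radians(s["vertical_fov"])/2)
    u=(px[:,0]-s["cx"])/f; v=(px[:,1]-s["cy"])/f
    if fish:
        r=np.hypot(u,v)+1e-12; d=np.c_[np.sin(r)*u/r,np.sin(r)*v/r,np.cos(r)]
    else:
        d=np.c_[u,v,np.ones_like(u)]
    d/=np.linalg.norm(d,axis=1)[:,None]
    return R.from_quat(s["orientation"]).apply(d)
def onplane(s,px,z,fish=False):
    d=rays(s,px,fish); o=np.asarray(s["origin"]); return o+d*((z-o[2])/d[:,2])[:,None]
def proj(s,P,fish=False):
    P=np.atleast_2d(P); c=R.from_quat(s["orientation"]).inv().apply(P-s["origin"])
    f=s["img"].shape[0]/2/np.tan(np.radians(s["vertical_fov"])/2)
    if fish:
        r=np.hypot(c[:,0],c[:,1]); t=np.arctan2(r,c[:,2]); k=t/np.maximum(r,1e-9)
        return np.c_[s["cx"]+f*k*c[:,0],s["cy"]+f*k*c[:,1]]
    return np.c_[s["cx"]+f*c[:,0]/c[:,2],s["cy"]+f*c[:,1]/c[:,2]]
def tri(s1,p1,s2,p2):
    d1=rays(s1,p1)[0];d2=rays(s2,p2)[0];o1=s1["origin"];o2=s2["origin"]
    A=np.c_[d1,-d2];t=np.linalg.lstsq(A,o2-o1,rcond=None)[0]
    a=o1+t[0]*d1;b=o2+t[1]*d2;return (a+b)/2,np.linalg.norm(a-b)
def crop(s,x0,y0,x1,y1,k,name):
    im=s["img"][y0:y1,x0:x1,::-1]; cv2.imwrite("pics/"+name,cv2.resize(im,None,fx=k,fy=k,interpolation=cv2.INTER_CUBIC))
E
python3 - <<'E'
from h import *
s=manip.snapshot("top"); crop(s,230,150,430,280,4,"topz.png")
np.save("top.npy",s,allow_pickle=True)
s=manip.snapshot("side"); crop(s,240,165,420,310,4,"sidez.png")
np.save("side.npy",s,allow_pickle=True)
E
```

```text
(no output)
```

View pics/topz.png

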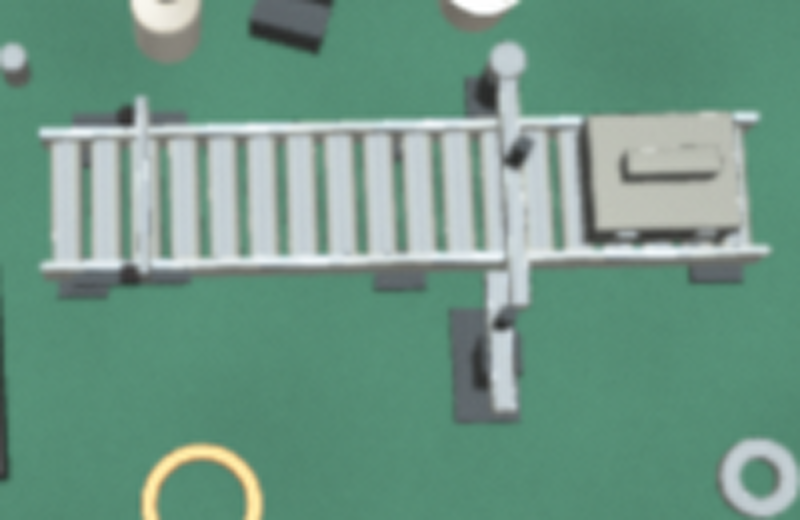

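View pics/sidez.png

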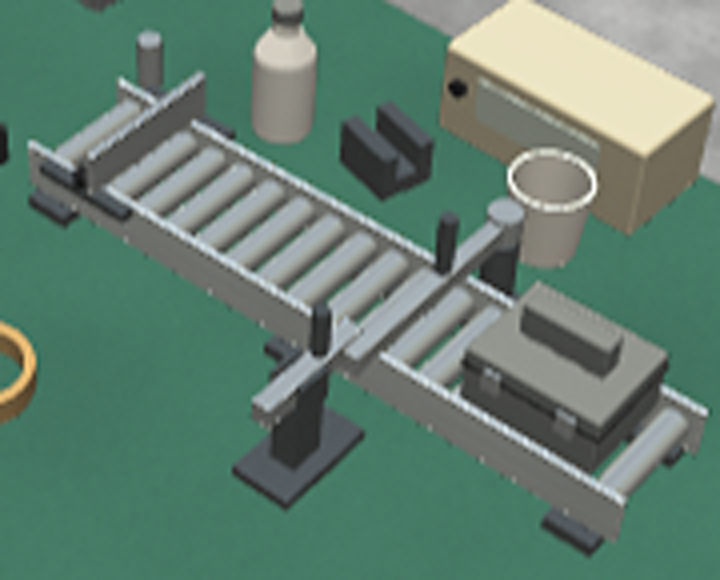

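Top zoom: rail ends at full-image pixels ≈(240,183), (240,217), (419.5,179), (422,213). The hinge cap is at (357,165), the peg top at ≈(361,185) and the stud at ≈(356,229). The lock bar overlaps the gate's free end.

Run:
```python
from h import *
T=np.load("top.npy",allow_pickle=True).item();S=np.load("side.npy",allow_pickle=True).item()
ct=lambda x,y:np.array([230+(x+.5)/4-.5,150+(y+.5)/4-.5]); cs=lambda x,y:np.array([240+(x+.5)/4-.5,165+(y+.5)/4-.5])
C=[ct(40,132),ct(41,268),ct(758,117),ct(768,251)]
P=onplane(T,C,.055);print("rail corners top",P.round(4))
C=[cs(122,82),cs(32,146),cs(705,410),cs(622,502)]
P2=onplane(S,C,.055);print("rail corners side",P2.round(4))
for n,a,b in [("hinge",ct(508,60),cs(505,208)),("peg",ct(525,143),cs(448,216)),("stud",ct(508,312),cs(321,308))]:
    print(n,tri(T,a,S,b))
    print(onplane(S,b,.14 if n=="stud" else .15), onplane(T,a,.14 if n=="stud" else .15))
```

```text
rail corners top [[ 0.6514  0.2889  0.055 ]
 [ 0.5436  0.2826  0.055 ]
 [ 0.6829 -0.2692  0.055 ]
 [ 0.5762 -0.2743  0.055 ]]
rail corners side [[ 0.6492  0.2842  0.055 ]
 [ 0.5409  0.2771  0.055 ]
 [ 0.6824 -0.2678  0.055 ]
 [ 0.5735 -0.2749  0.055 ]]
hinge (array([ 0.70697393, -0.06726801,  0.1016389 ]), np.float64(0.0007236149902487487))
[[ 0.66106035 -0.09587044  0.15      ]] [[ 0.6914014  -0.06021418  0.15      ]]
peg (array([ 0.62817442, -0.07218683,  0.14887042]), np.float64(0.0021214293183807785))
[[ 0.62606891 -0.07245401  0.15      ]] [[ 0.62873469 -0.07268958  0.15      ]]
stud (array([ 0.50504494, -0.06195305,  0.13742312]), np.float64(0.0017366921720896916))
[[ 0.50221957 -0.06317575  0.14      ]] [[ 0.50526252 -0.0621017   0.14      ]]
```

```bash
cat >> h.py <<'E'
O=np.array([.6115,.026]);YAW=3.3
def tw(x,y):  # track mm -> world m
    c,s=np.cos(np.radians(YAW)),np.sin(np.radians(YAW)); return O+np.array([c*x-s*y,s*x+c*y])/1000
def wt(p):
    c,s=np.cos(np.radians(YAW)),np.sin(np.radians(YAW)); d=(np.asarray(p)[:2]-O)*1000; return np.array([c*d[0]+s*d[1],-s*d[0]+c*d[1]])
def st():
    m=manip.sense(); r=R.from_quat(m["tool_rot"]); x=r.apply([1,0,0]); return m,r,np.degrees(np.arctan2(x[1],x[0]))
def shift(p,yaw):
    "tool-frame shift (m) and turn (deg) from now to world p with tool x at yaw"
    m,r,y=st(); return r.inv().apply(np.asarray(p)-m["tcp_pos"]).round(4), round(-((yaw-y+180)%360-180),1)
E
python3 - <<'E'
from h import *
T=np.load("top.npy",allow_pickle=True).item();S=np.load("side.npy",allow_pickle=True).item()
for n,s,box in(("top",T,(165,200,245,285)),("side",S,(165,170,250,235))):
    im=s["img"].astype(int);x0,y0,x1,y1=box
    m=((im.max(2)<75)).astype(np.uint8); k=np.zeros_like(m);k[y0:y1,x0:x1]=m[y0:y1,x0:x1]
    cs=max(cv2.findContours(k,cv2.RETR_EXTERNAL,cv2.CHAIN_APPROX_NONE)[0],key=cv2.contourArea)
    r=cv2.minAreaRect(cs);b=cv2.boxPoints(r); print(n,cv2.contourArea(cs),cv2.approxPolyDP(cs,3,True)[:,0].tolist())
    if n=="top":
        w=onplane(s,b,.046);print(w.round(4),w.mean(0))
ct=lambda x,y:np.array([230+(x+.5)/4-.5,150+(y+.5)/4-.5]); cs=lambda x,y:np.array([240+(x+.5)/4-.5,165+(y+.5)/4-.5])
h=onplane(T,[ct(625,152),ct(715,146),ct(720,174),ct(622,179)],.13);print("handle",h.round(4),wt(h.mean(0)))
l=onplane(T,[ct(585,117),ct(735,114),ct(743,224),ct(586,230)],.10);print("lid",[wt(p).round(1) for p in l])
print("stud",wt([.5045,-.0622]))
print(st()[2],shift([*tw(-84,-83.5),.2],93.3), tw(-84,-83.5))
E
```

```text
top 23.5 [[228, 216], [231, 267], [184, 272], [231, 268]]
[[0.3696 0.4426 0.046 ]
 [0.5462 0.3201 0.046 ]
 [0.4826 0.2335 0.046 ]
 [0.3091 0.357  0.046 ]] [0.42685842 0.33831115 0.046     ]
side 1971.5 [[210, 180], [173, 205], [175, 212], [206, 231], [241, 204], [240, 196]]
handle [[ 0.6301 -0.1495  0.13  ]
 [ 0.637  -0.2159  0.13  ]
 [ 0.6157 -0.2191  0.13  ]
 [ 0.6095 -0.1471  0.13  ]] [  -0.4865572  -209.20801708]
lid [array([  44.5, -154.8]), array([  44.2, -268.2]), array([ -41.1, -267.4]), array([ -43. , -149.9])]
stud [-111.89972156  -81.89439734]
73.2798772986999 (array([-0.531 ,  0.5279,  0.0393]), np.float64(-20.0)) [ 0.53244588 -0.06219692]
```

move_arm(deltas=[[[-0.01, 0.01, 0, -1], [-0.03, 0.03, 0, -2], [-0.06, 0.06, 0, -3], [-0.09, 0.09, 0, -4], [-0.12, 0.12, 0, -6], [-0.15, 0.15, 0, -8], [-0.18, 0.18, 0, -10], [-0.21, 0.21, 0, -12], [-0.24, 0.24, 0, -14], [-0.27, 0.27, 0, -16], [-0.3, 0.3, 0, -18], [-0.33, 0.33, 0, -20], [-0.36, 0.36, 0, -20], [-0.39, 0.39, 0, -20], [-0.42, 0.42, 0.01, -20], [-0.45, 0.45, 0.01, -20], [-0.48, 0.48, 0.02, -20], [-0.51, 0.51, 0.03, -20], [-0.531, 0.528, 0.04, -20], [-0.531, 0.528, 0.04, -20]]], gripper=0)

```text
t: 1.92
tcp_pos: [0.536, -0.0687, 0.1978]
tool_rot: [0.689, 0.725, -0.001, 0.002]
force: [-0.0, 0.3, 0.6]
finger_gap: 0.003
```

Run:
```python
from h import *
m,r,y=st();print(m["t"],m["tcp_pos"],y,m["finger_gap"],m["force"],wt(m["tcp_pos"]),shift([*tw(-84,-83.5),.11],93.3))
W=manip.snapshot("wrist");np.save("w1.npy",W,allow_pickle=True);crop(W,0,0,560,420,1.4,"w1.png")
s=manip.snapshot("top");crop(s,160,120,430,300,2.9,"top1.png");np.save("top1.npy",s,allow_pickle=True)
```

```text
1.9167 [ 0.53604469 -0.06869535  0.1978176 ] 92.9753103551904 0.003134426405515582 [-0.02908139  0.31875128  0.56079329] [-80.78123736 -90.19481604] (array([ 0.007 , -0.0035,  0.0878]), np.float64(-0.3))
```

View pics/w1.png

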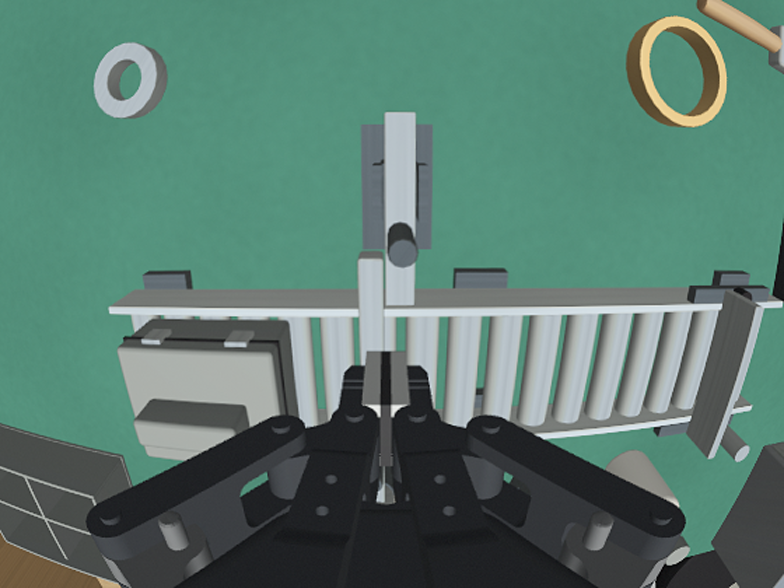

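View pics/top1.png

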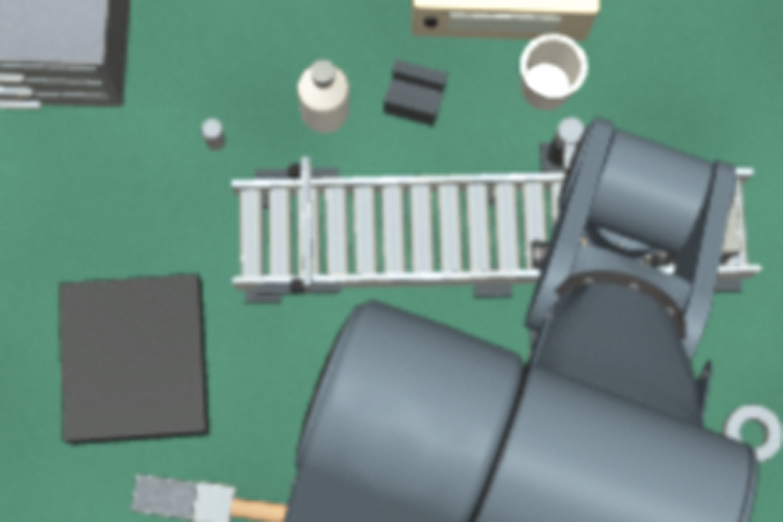

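Wrist view: stud top at (403,250)/1.4, lock bar from (400,112) to (400,305)/1.4, and the gate's free end at (371,255)/1.4. The fingers are just track-side of the stud. I'll measure both.

Run:
```python
from h import *
W=np.load("w1.npy",allow_pickle=True).item()
q=lambda x,y:np.array([x,y])/1.4
p=onplane(W,[q(403,254)],.14,True)[0];print("stud",p,wt(p))
for n,a in(("bar end",(386,113)),("bar end",(414,113)),("bar near",(387,304)),("bar near",(413,304)),("gate L",(359,253)),("gate R",(383,253))):
    p=onplane(W,[q(*a)],.095,True)[0];print(n,wt(p))
T=np.load("top1.npy",allow_pickle=True).item()
g=cv2.cvtColor(T["img"],cv2.COLOR_RGB2HSV)
print(T["img"][243,205],T["img"][243,240])
m=((g[:,:,1]<70)&(g[:,:,2]<110)).astype(np.uint8);k=np.zeros_like(m);k[205:282,172:240]=m[205:282,172:240]
c=max(cv2.findContours(k,cv2.RETR_EXTERNAL,cv2.CHAIN_APPROX_NONE)[0],key=cv2.contourArea)
r=cv2.minAreaRect(c);print(r,cv2.contourArea(c));w=onplane(T,cv2.boxPoints(r),.046)[:,:2];print(w.round(4),w.mean(0),np.linalg.norm(np.diff(w,axis=0),axis=1))
c=lambda x,y:np.array([160+(x+.5)/2.9-.5,120+(y+.5)/2.9-.5])
w=onplane(T,[c(60,283),c(199,275),c(207,432),c(66,440)],.046)[:,:2];print(w.round(4),w.mean(0))
```

```text
stud [ 0.50447688 -0.06242305  0.14      ] [-111.93564638  -82.11574437]
bar end [-175.65932159  -89.28609529]
bar end [-175.68787864  -74.94847619]
bar near [-72.0169903  -89.30979029]
bar near [-71.93911472 -74.79752872]
gate L [-101.35428527 -104.26101759]
gate R [-101.27006115  -91.3235212 ]
[96 97 95] [ 90 148 123]
((205.06234741210938, 243.24688720703125), (55.83025360107422, 49.73787307739258), 87.1375961303711) 2622.0
[[0.539  0.4713]
 [0.5521 0.3188]
 [0.3808 0.3008]
 [0.3682 0.4497]] [0.46005037 0.38515623] [0.15306819 0.17223607 0.14945646]
[[0.5371 0.4665]
 [0.5509 0.3194]
 [0.3846 0.3017]
 [0.3712 0.4475]] [0.46095991 0.38376486]
```

```bash
sed -i 's/^O=.*/O=np.array([.6109,.0277]);YAW=3.3/' h.py
python3 - <<'E'
from h import *
print(shift([*tw(-84,-83.5),.11],93.3))
E
```

```text
(array([ 0.0033, -0.0005,  0.0884]), np.float64(-0.2))
```

move_arm(deltas=[[[0.003, -0.001, 0.01, 0], [0.003, -0.001, 0.03, 0], [0.003, -0.001, 0.05, 0], [0.003, -0.001, 0.07, 0], [0.003, -0.001, 0.08, 0], [0.003, -0.001, 0.088, 0], [0.003, -0.001, 0.088, 0]]])

```text
t: 2.6
tcp_pos: [0.5303, -0.0596, 0.1095]
tool_rot: [0.687, 0.726, -0.001, -0.002]
force: [-0.4, -0.1, 1.1]
finger_gap: 0.002
```

move_arm(deltas=[[[0, -0.003, 0, 0], [0, -0.006, 0, 0], [0, -0.009, 0, 0], [0, -0.012, 0, 0], [0, -0.015, 0, 0], [0, -0.018, 0, 0], [0, -0.021, 0, 0], [0, -0.024, 0, 0], [0, -0.027, 0, 0], [0, -0.03, 0, 0], [0, -0.033, 0, 0], [0, -0.035, 0, 0]]])

```text
t: 3.6
tcp_pos: [0.4952, -0.062, 0.1098]
tool_rot: [0.687, 0.726, -0.001, -0.001]
force: [3.6, -0.9, 1.7]
finger_gap: 0.0
```

move_arm(deltas=[[[0, -0.002, 0, 0], [0, -0.003, 0, 0], [0, -0.004, 0, 0], [0, -0.005, 0, 0], [0, -0.005, 0, 0]]])

```text
t: 4.02
tcp_pos: [0.4899, -0.0623, 0.1098]
tool_rot: [0.687, 0.726, -0.002, -0.002]
force: [1.6, -1.2, 2.6]
finger_gap: -0.002
```

move_arm(deltas=[[[0, -0.001, 0, 0], [0, -0.002, 0, 0], [0, -0.003, 0, 0], [0, -0.003, 0, 0]]])

```text
t: 4.35
tcp_pos: [0.4871, -0.0625, 0.1098]
tool_rot: [0.687, 0.726, -0.001, -0.001]
force: [2.6, -1.3, 0.5]
finger_gap: 0.004
```

move_arm(deltas=[[[0, -0.001, 0, 0], [0, -0.002, 0, 0], [0, -0.003, 0, 0], [0, -0.003, 0, 0]]])

```text
t: 4.68
tcp_pos: [0.4869, -0.0627, 0.11]
tool_rot: [0.688, 0.726, 0.001, 0.001]
force: [9.4, 2.7, -1.7]
finger_gap: -0.002
```

move_arm(deltas=[[[0, -0.001, 0, 0], [0, -0.002, 0, 0], [0, -0.002, 0, 0]]])

```text
t: 4.93
tcp_pos: [0.487, -0.0627, 0.11]
tool_rot: [0.688, 0.725, 0.002, 0.003]
force: [8.4, 2.5, -1.5]
finger_gap: -0.001
```

The lock bar hit its stop: about 34 mm of travel, force up to 9 N and no further motion. Next I'll back off, rise and go to the gate peg.

Run:
```python
from h import *
print(st()[2],shift([*tw(10,-100),.2],93.3),shift([*tw(10,-100),.112],93.3))
```

```text
93.00638329650783 (array([-0.0162,  0.1396, -0.089 ]), np.float64(-0.3)) (array([-0.0162,  0.139 , -0.001 ]), np.float64(-0.3))
```

move_arm(deltas=[[[0, 0.005, 0, 0], [0, 0.01, 0, 0], [0, 0.01, -0.02, 0], [0, 0.01, -0.05, 0], [0, 0.02, -0.075, 0], [-0.01, 0.05, -0.09, 0], [-0.016, 0.08, -0.09, 0], [-0.016, 0.11, -0.09, 0], [-0.016, 0.13, -0.09, 0], [-0.016, 0.14, -0.09, 0], [-0.016, 0.14, -0.09, 0]]], gripper=0.4)

```text
t: 5.85
tcp_pos: [0.6278, -0.0712, 0.2]
tool_rot: [0.688, 0.726, 0.002, 0.002]
force: [0.0, -0.5, -0.3]
finger_gap: 0.402
```

Run:
```python
from h import *
m,r,y=st();print(m["tcp_pos"],y,m["finger_gap"],m["force"],wt(m["tcp_pos"]))
W=manip.snapshot("wrist");np.save("w2.npy",W,allow_pickle=True);crop(W,0,0,560,420,1.4,"w2.png")
```

```text
[ 0.62784535 -0.07123368  0.19997279] 93.0495735641691 0.40159282705098776 [ 0.04637465 -0.45006579 -0.29150023] [ 11.22223384 -99.74507507]
```

View pics/w2.png

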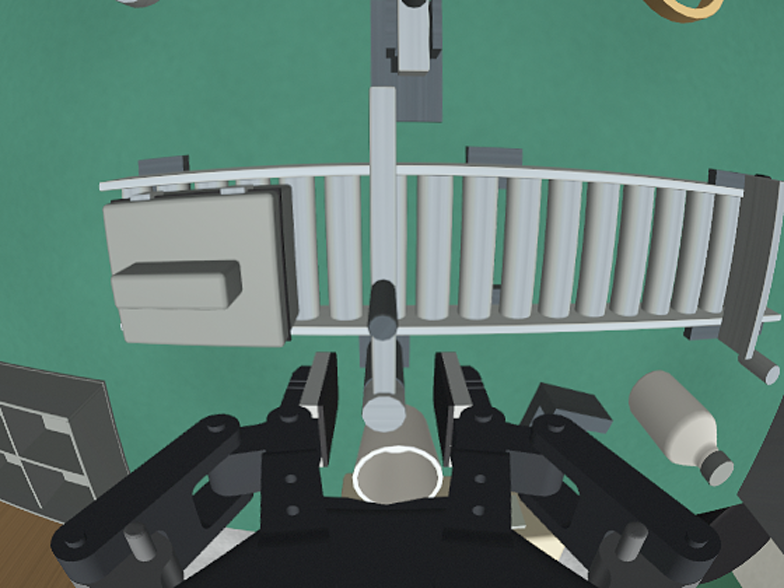

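The lock bar's end (412,70) is now clear of the gate's free end (383,88). The peg top (382,322) lies centred between the jaws, so I can descend around it.

move_arm(deltas=[[[0, -0.001, 0.01, 0], [0, -0.001, 0.03, 0], [0, -0.001, 0.05, 0], [0, -0.001, 0.07, 0], [0, -0.001, 0.08, 0], [0, -0.001, 0.087, 0], [0, -0.001, 0.087, 0]]])

```text
t: 6.48
tcp_pos: [0.6234, -0.0707, 0.1109]
tool_rot: [0.688, 0.726, 0.0, -0.001]
force: [-0.6, 0.1, -0.3]
finger_gap: 0.397
```

Run:
```python
from h import *
m,r,y=st();print(m["tcp_pos"],y,m["force"],wt(m["tcp_pos"]))
# arc rows: pad trailing face lags; tcp leads peg along tangent by gap/2-7
N=40
for ph in np.linspace(0,1.6,41)[2::2]:
    c=np.array([90-80*np.cos(ph),-100+80*np.sin(ph)])
    t=np.array([np.sin(ph),np.cos(ph)])
    p=c+t*10
    print(round(ph,2),*shift([*tw(*p),m["tcp_pos"][2]],93.3-np.degrees(ph)))
```

```text
[ 0.62342085 -0.07073001  0.11093489] 93.03565075725014 [-0.55339243  0.13325896 -0.26497488] [  6.83406175 -98.98754406]
0.08 [0.0154 0.0042 0.    ] 4.3
0.16 [0.0216 0.0057 0.    ] 8.9
0.24 [0.0278 0.0077 0.    ] 13.5
0.32 [0.0337 0.0102 0.    ] 18.1
0.4 [0.0394 0.0132 0.    ] 22.7
0.48 [0.0449 0.0166 0.    ] 27.2
0.56 [0.05   0.0205 0.    ] 31.8
0.64 [0.0549 0.0247 0.    ] 36.4
0.72 [0.0594 0.0293 0.    ] 41.0
0.8 [0.0635 0.0343 0.    ] 45.6
0.88 [0.0672 0.0396 0.    ] 50.2
0.96 [0.0705 0.0452 0.    ] 54.7
1.04 [0.0733 0.051  0.    ] 59.3
1.12 [0.0756 0.057  0.    ] 63.9
1.2 [0.0775 0.0631 0.    ] 68.5
1.28 [0.0788 0.0694 0.    ] 73.1
1.36 [0.0797 0.0758 0.    ] 77.7
1.44 [0.08   0.0823 0.    ] 82.2
1.52 [0.0798 0.0887 0.    ] 86.8
1.6 [ 0.0791  0.0951 -0.    ] 91.4
```

move_arm(deltas=[[[0.005, 0.002, 0, 0], [0.01, 0.003, 0, 2], [0.0155, 0.004, 0, 4], [0.0185, 0.005, 0, 6.5], [0.0215, 0.006, 0, 9], [0.0245, 0.007, 0, 11], [0.028, 0.008, 0, 13.5], [0.031, 0.009, 0, 16], [0.0335, 0.01, 0, 18], [0.0365, 0.0115, 0, 20], [0.0395, 0.013, 0, 22.5], [0.042, 0.015, 0, 25], [0.045, 0.0165, 0, 27], [0.05, 0.0205, 0, 32]]])

```text
t: 7.65
tcp_pos: [0.6415, -0.0203, 0.1123]
tool_rot: [0.862, 0.507, -0.0, 0.0]
force: [-0.2, -1.6, -0.5]
finger_gap: 0.4
```

Run:
```python
from h import *
m,r,y=st();print(m["tcp_pos"],y,m["force"],wt(m["tcp_pos"]))
W=manip.snapshot("wrist");crop(W,0,0,560,420,1.4,"w3.png")
for ph in np.arange(.64,1.61,.08):
    c=np.array([90-80*np.cos(ph),-100+80*np.sin(ph)])
    t=np.array([np.sin(ph),np.cos(ph)])
    p=c+t*10
    print(round(ph,2),*shift([*tw(*p),.111],93.3-np.degrees(ph)))
```

```text
[ 0.64147809 -0.02030723  0.11226031] 60.893219413695824 [-0.20658278 -1.56609394 -0.52539047] [ 27.7638985  -49.68782207]
0.64 [0.0052 0.0003 0.0014] 4.0
0.72 [0.0114 0.0018 0.0014] 8.6
0.8 [0.0176 0.0038 0.0014] 13.2
0.88 [0.0235 0.0063 0.0014] 17.8
0.96 [0.0292 0.0092 0.0014] 22.4
1.04 [0.0347 0.0126 0.0014] 27.0
1.12 [0.0399 0.0164 0.0014] 31.5
1.2 [0.0448 0.0207 0.0014] 36.1
1.28 [0.0493 0.0253 0.0014] 40.7
1.36 [0.0534 0.0302 0.0014] 45.3
1.44 [0.0572 0.0355 0.0015] 49.9
1.52 [0.0605 0.041  0.0015] 54.5
1.6 [0.0633 0.0468 0.0015] 59.0
```

View pics/w3.png

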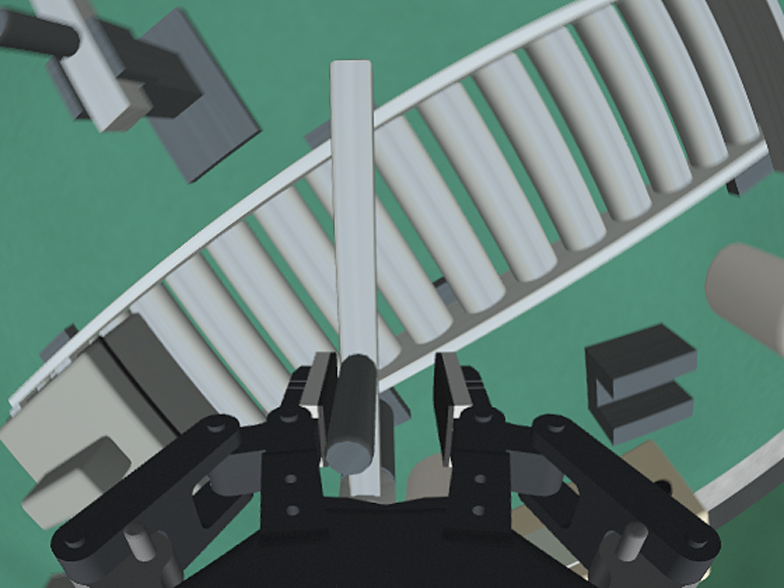

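The gate is swinging with its peg held by the trailing pad at (325,400). The peg itself is at (352,455). I'll continue along the arc.

move_arm(deltas=[[[0.0035, 0, 0.001, 2], [0.0065, 0.0005, 0.001, 4.5], [0.0095, 0.001, 0.001, 7], [0.0125, 0.002, 0.001, 9.5], [0.0155, 0.003, 0.001, 11.5], [0.0185, 0.004, 0.001, 14], [0.0215, 0.0055, 0.001, 16], [0.0235, 0.0065, 0.001, 18], [0.0265, 0.008, 0.001, 20], [0.029, 0.009, 0.001, 22.5], [0.032, 0.011, 0.001, 25], [0.0345, 0.0125, 0.001, 27], [0.0375, 0.0145, 0.001, 29], [0.04, 0.0165, 0.001, 31.5], [0.0425, 0.0185, 0.001, 34], [0.045, 0.0205, 0.001, 36], [0.049, 0.025, 0.001, 40.5], [0.0515, 0.0275, 0.001, 43]]])

```text
t: 9.2
tcp_pos: [0.6915, 0.0126, 0.1125]
tool_rot: [0.988, 0.153, 0.001, -0.0]
force: [-1.5, -0.9, 0.5]
finger_gap: 0.401
```

Run:
```python
from h import *
m,r,y=st();print(m["tcp_pos"],y,m["force"],wt(m["tcp_pos"]))
W=manip.snapshot("wrist");crop(W,0,0,560,420,1.4,"w4.png")
for ph in np.arange(1.28,1.71,.08):
    c=np.array([90-80*np.cos(ph),-100+80*np.sin(ph)])
    t=np.array([np.sin(ph),np.cos(ph)])
    p=c+t*10
    print(round(ph,2),*shift([*tw(*p),.111],max(3.3,93.3-np.degrees(ph))))
```

```text
[0.69154544 0.01261963 0.11248342] 17.600523141493404 [-1.50786721 -0.936976    0.45433234] [ 79.64362429 -19.69763728]
1.28 [-0.0039 -0.      0.0015] -2.4
1.36 [0.0025 0.0008 0.0016] 2.2
1.44 [0.0088 0.0021 0.0016] 6.8
1.52 [0.015  0.0039 0.0016] 11.4
1.6 [0.021  0.0062 0.0016] 14.3
1.68 [0.0268 0.0089 0.0016] 14.3
```

View pics/w4.png

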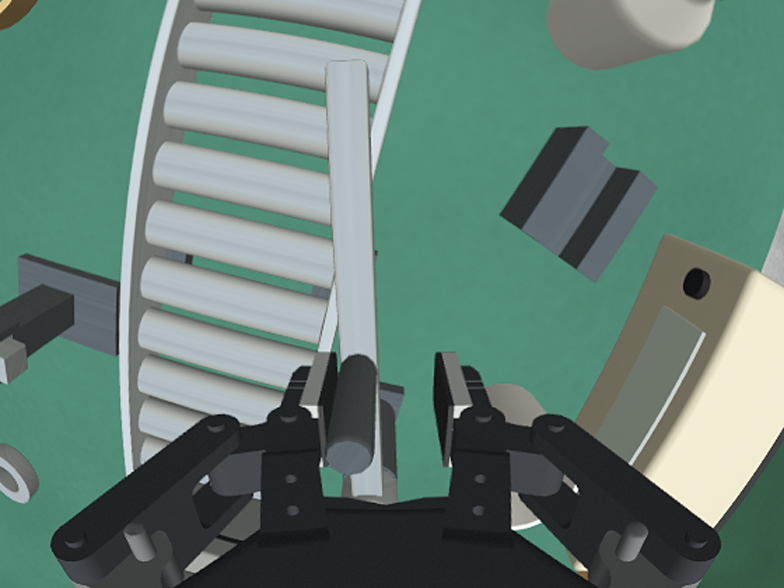

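move_arm(deltas=[[[0.0025, 0.001, 0.001, 2], [0.0055, 0.0015, 0.001, 4.5], [0.009, 0.002, 0.001, 7], [0.012, 0.003, 0.001, 9], [0.015, 0.004, 0.001, 11], [0.0175, 0.005, 0.001, 13], [0.019, 0.0055, 0.001, 14], [0.02, 0.006, 0.001, 14]]])

```text
t: 9.92
tcp_pos: [0.7129, 0.0136, 0.1121]
tool_rot: [0.999, 0.032, 0.001, -0.001]
force: [-2.1, 1.1, 0.5]
finger_gap: 0.405
```

Run:
```python
from h import *
m,r,y=st();print(m["tcp_pos"],y,m["force"],wt(m["tcp_pos"]))
```

```text
[0.71291294 0.01365    0.11214883] 3.6572632161117884 [-2.07350285  1.09218921  0.45155239] [101.03500411 -19.89898201]
```

Force is 2 N and it is still moving. I'll push on gently until the force rises.

move_arm(deltas=[[[0.001, 0, 0, 0], [0.002, 0, 0, 0], [0.003, 0, 0, 0], [0.003, 0, 0, 0]]])

```text
t: 10.25
tcp_pos: [0.7161, 0.014, 0.1122]
tool_rot: [0.999, 0.032, 0.001, -0.001]
force: [-0.1, 0.4, 0.7]
finger_gap: 0.406
```

move_arm(deltas=[[[0.001, 0, 0, 0], [0.002, 0, 0, 0], [0.003, 0, 0, 0], [0.003, 0, 0, 0]]])

```text
t: 10.58
tcp_pos: [0.7166, 0.0141, 0.1121]
tool_rot: [0.999, 0.032, -0.002, -0.001]
force: [-7.3, -0.4, 4.1]
finger_gap: 0.401
```

Run:
```python
from h import *
print(shift([*tw(0,-211),.23],3.3))
```

```text
(array([-0.1066,  0.1904, -0.1178]), np.float64(0.4))
```

move_arm(deltas=[[[-0.004, 0, 0, 0], [-0.007, 0, 0, 0], [-0.007, 0, -0.02, 0], [-0.007, 0, -0.05, 0], [-0.007, 0, -0.08, 0], [-0.007, 0.01, -0.105, 0], [-0.02, 0.03, -0.118, 0], [-0.035, 0.06, -0.118, 0], [-0.05, 0.09, -0.118, 0], [-0.065, 0.12, -0.118, 0], [-0.08, 0.15, -0.118, 0], [-0.095, 0.175, -0.118, 0], [-0.105, 0.188, -0.118, 0], [-0.107, 0.19, -0.118, 0], [-0.107, 0.19, -0.118, 0]]])

```text
t: 11.83
tcp_pos: [0.6227, -0.1838, 0.2305]
tool_rot: [1.0, 0.031, -0.001, -0.001]
force: [-0.7, 0.3, 0.1]
finger_gap: 0.403
```

move_arm(deltas=[[[0, 0, 0, 0], [0, 0, 0, 0]]], gripper=1)

```text
t: 12.0
tcp_pos: [0.6236, -0.1828, 0.2307]
tool_rot: [0.999, 0.032, -0.0, -0.0]
force: [0.1, -0.4, 0.2]
finger_gap: 0.673
```

Run:
```python
from h import *
m,r,y=st();print(m["tcp_pos"],y,m["force"],m["finger_gap"],wt(m["tcp_pos"]))
W=manip.snapshot("wrist");crop(W,0,0,560,420,1.4,"w5.png");np.save("w5.npy",W,allow_pickle=True)
W=manip.snapshot("side");crop(W,230,150,430,310,4,"s5.png");np.save("s5.npy",W,allow_pickle=True)
```

```text
[ 0.62359738 -0.18278196  0.23071358] 3.650469391772816 [ 0.08614271 -0.39528221  0.2132309 ] 0.6728639444934812 [   0.56013208 -210.86385394]
```

View pics/w5.png

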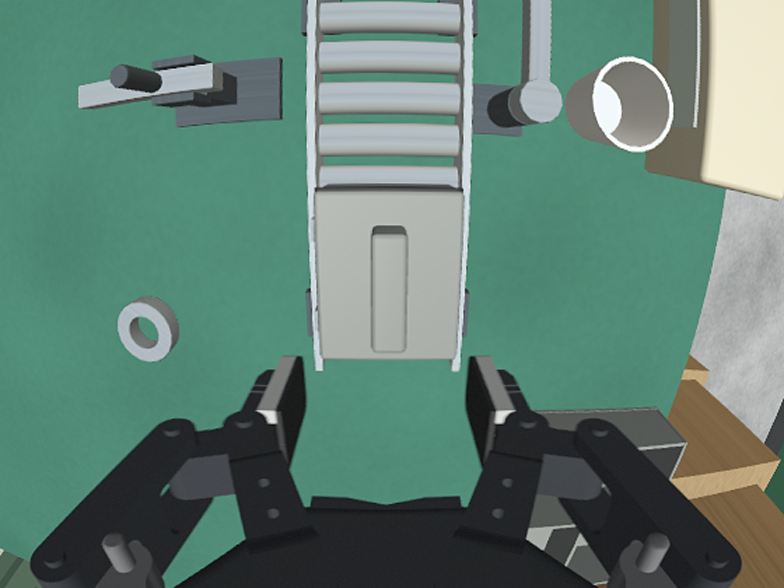

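View pics/s5.png

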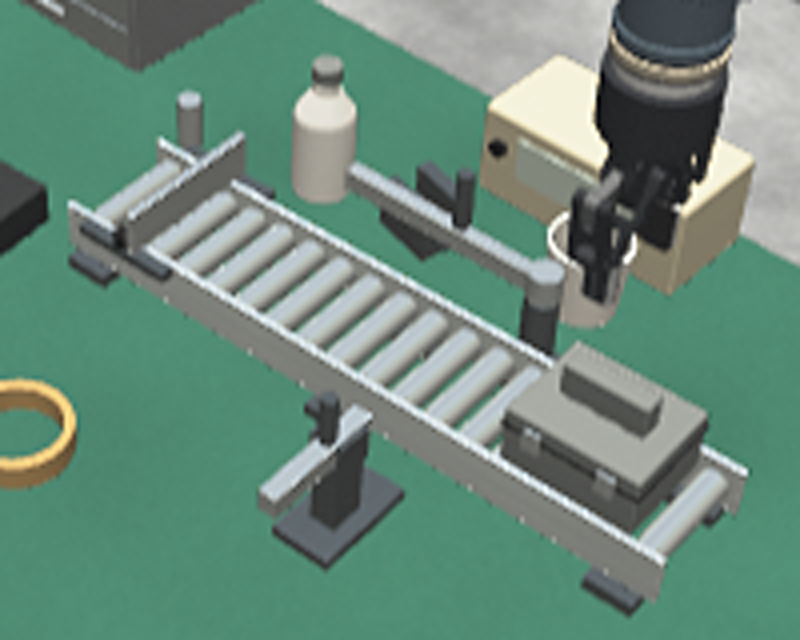

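The gate lies along the far side and the lock bar is drawn. In the wrist view the handle's top face spans (373–408, 234–352)/1.4 and the jaws are centred on it in x.

Run:
```python
from h import *
W=np.load("w5.npy",allow_pickle=True).item()
q=np.array([(373,236),(407,236),(407,351),(373,351)])/1.4
p=onplane(W,q,.13,True);print([wt(a).round(1) for a in p],wt(p.mean(0)))
q=np.array([(316,190),(463,190),(463,357),(317,359)])/1.4
p2=onplane(W,q,.1,True);print([wt(a).round(1) for a in p2],wt(p2.mean(0)))
c=wt(p.mean(0));print(shift([*tw(c[0],c[1]),.23],3.3),shift([*tw(c[0],c[1]),.105],3.3))
```

```text
[array([  -6.4, -180.1]), array([  11.6, -180. ]), array([  13. , -247.1]), array([  -6.6, -247.2])] [   2.91435114 -213.58305144]
[array([ -40.7, -158.4]), array([  45.8, -157.8]), array([  51.9, -266.3]), array([ -44.3, -268.2])] [   3.14990188 -212.70403322]
(array([0.0025, 0.003 , 0.0006]), np.float64(0.4)) (array([0.0027, 0.0032, 0.1256]), np.float64(0.4))
```

move_arm(deltas=[[[0.001, 0.002, 0.01, 0], [0.001, 0.002, 0.03, 0], [0.001, 0.002, 0.05, 0], [0.001, 0.002, 0.07, 0], [0.001, 0.002, 0.09, 0], [0.001, 0.002, 0.105, 0], [0.001, 0.002, 0.115, 0], [0.001, 0.002, 0.119, 0], [0.001, 0.002, 0.119, 0]]])

```text
t: 12.85
tcp_pos: [0.624, -0.1836, 0.1102]
tool_rot: [0.999, 0.032, -0.002, -0.001]
force: [-0.0, -0.3, -0.6]
finger_gap: 1.002
```

move_arm(deltas=[[[0, 0, 0, 0], [0, 0, 0, 0], [0, 0, 0, 0], [0, 0, 0, 0], [0, 0, 0, 0], [0, 0, 0, 0]]], gripper=0.35)

```text
t: 13.35
tcp_pos: [0.6242, -0.1838, 0.1107]
tool_rot: [0.999, 0.032, -0.001, -0.001]
force: [-0.1, 0.3, 0.1]
finger_gap: 0.349
```

Run:
```python
from h import *
m,r,y=st();print(m["t"],m["tcp_pos"],y,m["force"],m["finger_gap"],wt(m["tcp_pos"]))
W=manip.snapshot("wrist");crop(W,0,0,560,420,1.4,"w6.png")
```

```text
13.35 [ 0.62420325 -0.18380521  0.11069873] 3.7128010064636525 [-0.14992692  0.31839084  0.08893153] 0.34875181301423536 [   1.10610342 -211.92028632]
```

View pics/w6.png

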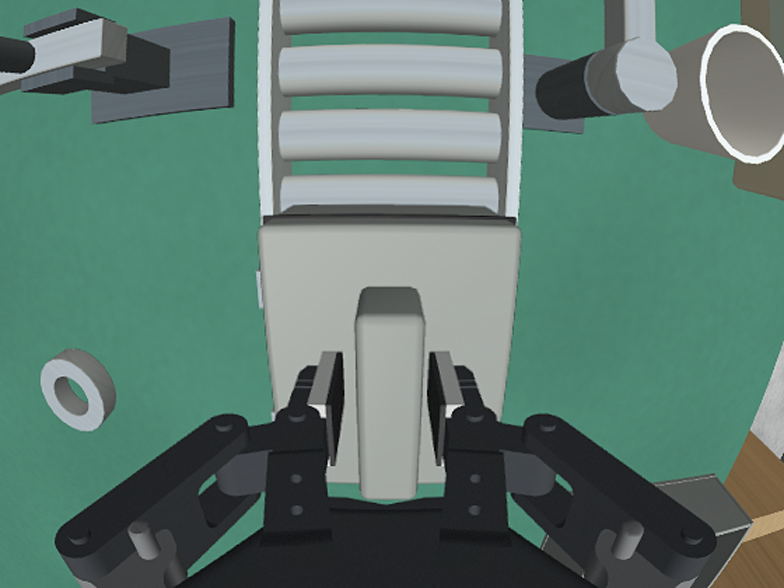

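The handle (357–424) is nearly centred between the pads (343, 430). I'll close gently.

move_arm(deltas=[[[0.001, 0, -0.001, 0], [0.001, 0, -0.001, 0], [0.001, 0, -0.001, 0], [0.001, 0, -0.001, 0], [0.001, 0, -0.001, 0], [0.001, 0, -0.001, 0]]], gripper=0, squeeze=25)

```text
t: 13.9
tcp_pos: [0.6252, -0.1837, 0.1114]
tool_rot: [0.999, 0.032, -0.001, -0.001]
force: [0.7, -0.8, -2.5]
finger_gap: 0.228
```

Run:
```python
from h import *
m,r,y=st();print(m["t"],m["tcp_pos"],y,m["force"],m["ft_torque"],m["finger_gap"],wt(m["tcp_pos"]))
t=wt(m["tcp_pos"])
for d in (100,200,260,290,320): print(d,shift([*tw(t[0]*(1-min(1,d/200)),t[1]+d),m["tcp_pos"][2]],3.3))
```

```text
13.9 [ 0.62520788 -0.18365433  0.11143975] 3.7115852487029244 [ 0.65665455 -0.75165455 -2.53574935] [ 0.01446787 -0.09570293  0.04776298] 0.22768496299038105 [   2.11775301 -211.82748049]
100 (array([-0.0003, -0.1   ,  0.0002]), np.float64(0.4))
200 (array([-0.0007, -0.2   ,  0.0004]), np.float64(0.4))
260 (array([-2.0e-04, -2.6e-01,  5.0e-04]), np.float64(0.4))
290 (array([-0.    , -0.29  ,  0.0006]), np.float64(0.4))
320 (array([ 2.0e-04, -3.2e-01,  6.0e-04]), np.float64(0.4))
```

move_arm(deltas=[[[0, 0, 0.0005, 0], [0, -0.001, 0.0005, 0], [0, -0.003, 0.0005, 0], [0, -0.006, 0.0005, 0], [0, -0.011, 0.0005, 0], [0, -0.017, 0.0005, 0], [0, -0.024, 0.0005, 0], [0, -0.032, 0.0005, 0], [0, -0.04, 0.0005, 0], [0, -0.048, 0.0005, 0], [0, -0.056, 0.0005, 0], [0, -0.064, 0.0005, 0], [0, -0.072, 0.0005, 0], [0, -0.08, 0.0005, 0], [0, -0.087, 0.0005, 0], [0, -0.093, 0.0005, 0], [0, -0.097, 0.0005, 0], [0, -0.1, 0.0005, 0], [0, -0.1, 0.0005, 0]]])

```text
t: 15.48
tcp_pos: [0.6193, -0.0829, 0.1114]
tool_rot: [0.999, 0.033, -0.001, -0.001]
force: [3.0, 1.3, 5.2]
finger_gap: 0.225
```

Run:
```python
from h import *
m,r,y=st();print(m["t"],m["tcp_pos"],y,m["force"],m["ft_torque"],m["finger_gap"],wt(m["tcp_pos"]))
W=manip.snapshot("wrist");crop(W,0,0,560,420,1.4,"w7.png");np.save("w7.npy",W,allow_pickle=True)
```

```text
15.4833 [ 0.61929785 -0.08294232  0.11138492] 3.7332019198352318 [2.96176372 1.34443882 5.23652931] [ 0.0808192  -0.17572333 -0.01908474] 0.2254804509623011 [   2.01490937 -110.94227389]
```

View pics/w7.png

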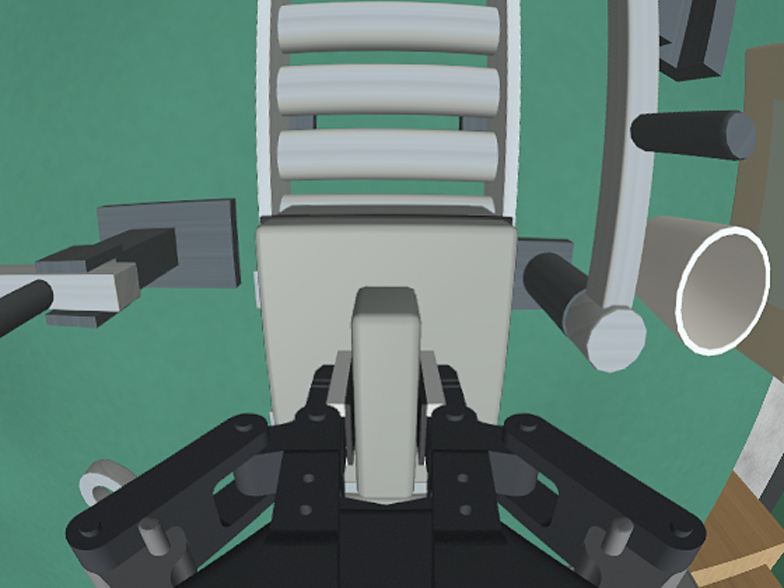

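move_arm(deltas=[[[0.0005, -0.001, -0.0003, 0], [0.0005, -0.003, -0.0003, 0], [0.0005, -0.007, -0.0003, 0], [0.0005, -0.013, -0.0003, 0], [0.0005, -0.021, -0.0003, 0], [0.0005, -0.03, -0.0003, 0], [0.0005, -0.04, -0.0003, 0], [0.0005, -0.05, -0.0003, 0], [0.0005, -0.06, -0.0003, 0], [0.0005, -0.07, -0.0003, 0], [0.0005, -0.08, -0.0003, 0], [0.0005, -0.09, -0.0003, 0], [0.0005, -0.1, -0.0003, 0], [0.0005, -0.11, -0.0003, 0], [0.0005, -0.12, -0.0003, 0], [0.0005, -0.13, -0.0003, 0], [0.0005, -0.138, -0.0003, 0], [0.0005, -0.144, -0.0003, 0], [0.0005, -0.148, -0.0003, 0], [0.0005, -0.15, -0.0003, 0]]])

```text
t: 17.2
tcp_pos: [0.6095, 0.0672, 0.1117]
tool_rot: [0.999, 0.033, -0.001, -0.001]
force: [-0.5, -0.2, -5.5]
finger_gap: 0.229
```

Run:
```python
from h import *
m,r,y=st();print(m["t"],m["tcp_pos"],y,m["force"],m["ft_torque"],m["finger_gap"],wt(m["tcp_pos"]))
W=manip.snapshot("wrist");crop(W,0,0,560,420,1.4,"w8.png");np.save("w8.npy",W,allow_pickle=True)
```

```text
17.2 [0.60953955 0.0671891  0.11167521] 3.7614989827178755 [-0.54254758 -0.23730548 -5.51669472] [-0.02687494 -0.0581185  -0.00437256] 0.22862519590539582 [ 0.91496168 39.50193604]
```

View pics/w8.png

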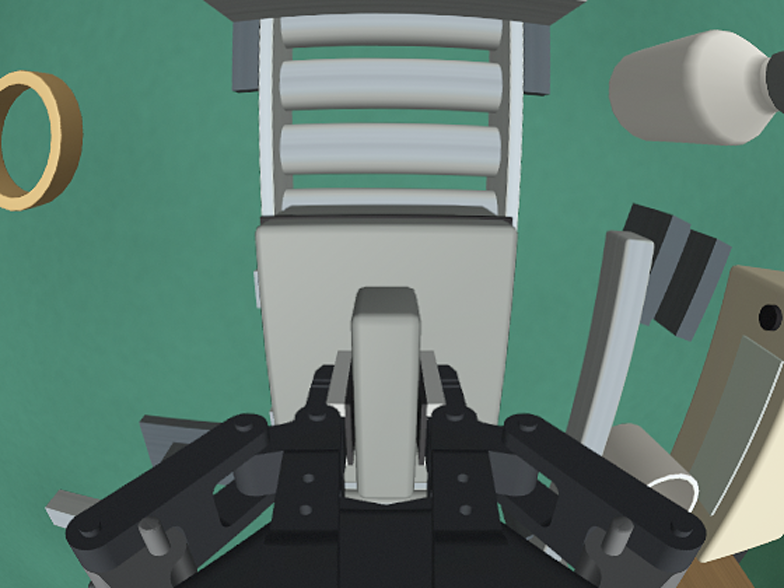

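Run:
```python
from h import *
W=np.load("w8.npy",allow_pickle=True).item()
for z in(.056,): print(wt(onplane(W,[np.array((390,14))/1.4],z,True)[0]))
print(wt(onplane(W,[np.array((390,220))/1.4],.098,True)[0]))
T=np.load("top.npy",allow_pickle=True).item()
ct=lambda x,y:np.array([230+(x+.5)/4-.5,150+(y+.5)/4-.5])
print([wt(a) for a in onplane(T,[ct(149,185),ct(136,185)],.096)])
```

```text
[  1.4050125  174.85801229]
[ 1.68792202 93.41437132]
[array([  0.63017339, 173.6243229 ]), array([  0.85495062, 183.38905369])]
```

The stop face should be near track y 174 and the case front is at ≈94, so about 80 mm remain. I'll move most of that, then feel for the stop.

move_arm(deltas=[[[0, -0.001, 0.0002, 0], [0, -0.003, 0.0003, 0], [0, -0.007, 0.0003, 0], [0, -0.013, 0.0003, 0], [0, -0.02, 0.0003, 0], [0, -0.028, 0.0003, 0], [0, -0.036, 0.0003, 0], [0, -0.044, 0.0003, 0], [0, -0.051, 0.0003, 0], [0, -0.057, 0.0003, 0], [0, -0.062, 0.0003, 0], [0, -0.066, 0.0003, 0], [0, -0.068, 0.0003, 0], [0, -0.068, 0.0003, 0]]])

```text
t: 18.42
tcp_pos: [0.6051, 0.1355, 0.1116]
tool_rot: [0.999, 0.033, -0.001, -0.001]
force: [-0.4, 0.3, -4.8]
finger_gap: 0.226
```

move_arm(deltas=[[[0, -0.001, 0, 0], [0, -0.002, 0, 0], [0, -0.003, 0, 0], [0, -0.004, 0, 0], [0, -0.005, 0, 0]]])

```text
t: 18.83
tcp_pos: [0.6048, 0.1403, 0.1116]
tool_rot: [0.999, 0.033, -0.001, -0.001]
force: [-0.4, 0.4, -4.8]
finger_gap: 0.226
```

move_arm(deltas=[[[0, -0.001, 0.0005, 0], [0, -0.002, 0.0008, 0], [0, -0.003, 0.0008, 0], [0, -0.004, 0.0008, 0], [0, -0.004, 0.0008, 0]]])

```text
t: 19.25
tcp_pos: [0.6047, 0.1446, 0.1114]
tool_rot: [0.999, 0.033, -0.001, -0.001]
force: [-2.1, -0.2, 1.7]
finger_gap: 0.226
```

move_arm(deltas=[[[0, -0.001, 0, 0], [0, -0.002, 0, 0], [0, -0.003, 0, 0], [0, -0.003, 0, 0]]])

```text
t: 19.58
tcp_pos: [0.6045, 0.1479, 0.1114]
tool_rot: [0.999, 0.033, -0.001, -0.001]
force: [-0.3, -0.4, -0.7]
finger_gap: 0.224
```

move_arm(deltas=[[[0, -0.001, 0, 0], [0, -0.002, 0, 0], [0, -0.003, 0, 0], [0, -0.003, 0, 0]]])

```text
t: 19.92
tcp_pos: [0.6044, 0.1491, 0.1114]
tool_rot: [0.999, 0.033, -0.001, 0.0]
force: [-1.5, -6.1, 0.4]
finger_gap: 0.225
```

move_arm(deltas=[[[0, -0.001, 0, 0], [0, -0.002, 0, 0], [0, -0.003, 0, 0], [0, -0.003, 0, 0]]])

```text
t: 20.25
tcp_pos: [0.6044, 0.1493, 0.1116]
tool_rot: [0.999, 0.033, -0.001, 0.003]
force: [-1.9, -10.1, 1.1]
finger_gap: 0.23
```

The force rose to 10 N with no more motion, so the case is firmly at the stop. I'll hold, firm up the grip and lift.

move_arm(deltas=[[[0, 0, 0, 0], [0, 0, 0, 0], [0, 0, 0, 0], [0, 0, 0, 0], [0, 0, 0, 0], [0, 0, 0, 0]]], squeeze=60)

```text
t: 20.75
tcp_pos: [0.6045, 0.1492, 0.1117]
tool_rot: [0.999, 0.033, -0.001, 0.003]
force: [-1.4, -3.7, 0.1]
finger_gap: 0.224
```

Run:
```python
from h import *
m,r,y=st();print(m["t"],m["tcp_pos"],y,m["force"],m["ft_torque"],m["finger_gap"],wt(m["tcp_pos"]))
W=manip.snapshot("wrist");crop(W,0,0,560,420,1.4,"w9.png");np.save("w9.npy",W,allow_pickle=True)
W=manip.snapshot("side");crop(W,160,130,360,280,4,"s9.png")
W=manip.snapshot("top");np.save("t9.npy",W,allow_pickle=True)
```

```text
20.75 [0.60448522 0.14915992 0.11165099] 3.8212503317352424 [-1.3542664  -3.68544434  0.06271184] [-0.57353606  0.17328122 -0.13012226] 0.22385166779631105 [  0.58758019 121.62778138]
```

View pics/w9.png

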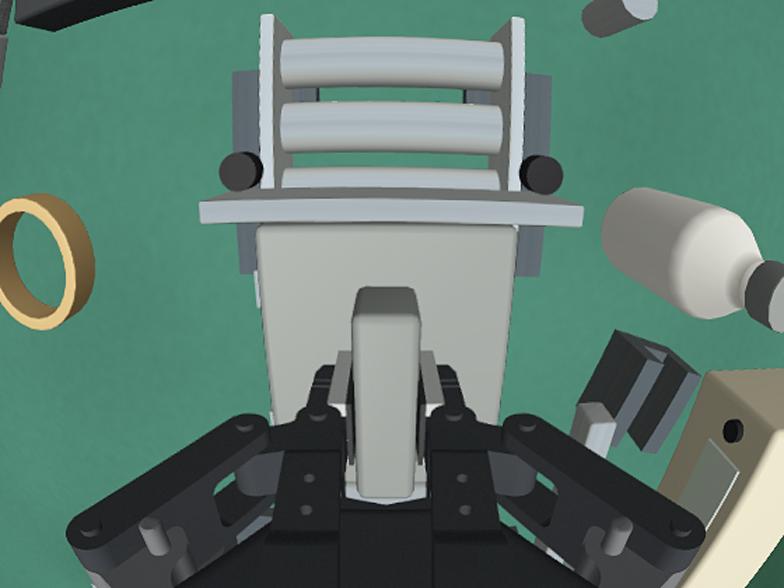

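View pics/s9.png

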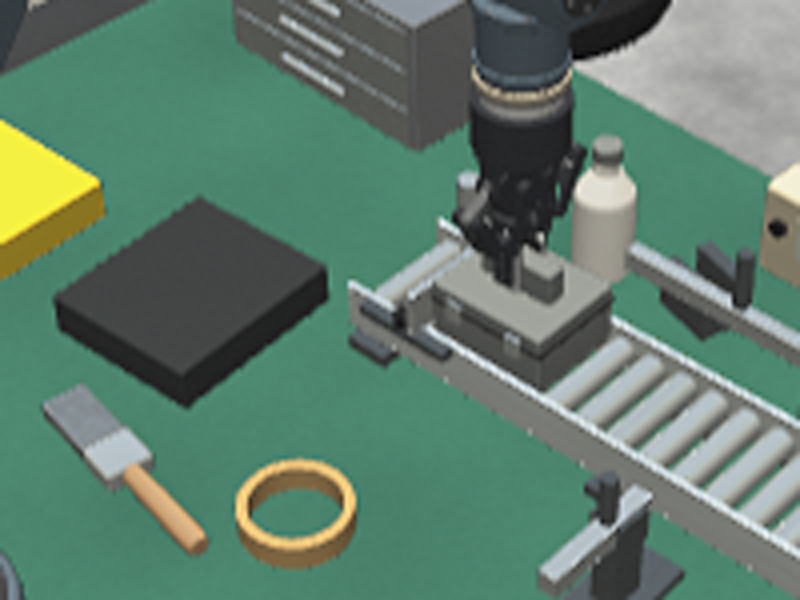

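The case front touches the stop plate along its whole width (wrist view, row 225). I'll lift straight up.

move_arm(deltas=[[[0, 0, -0.002, 0], [0, 0, -0.006, 0], [0, 0.001, -0.012, 0], [0, 0.002, -0.02, 0], [0, 0.002, -0.03, 0], [0, 0.002, -0.042, 0], [0, 0.002, -0.054, 0], [0, 0.002, -0.066, 0], [0, 0.002, -0.078, 0], [0, 0.002, -0.088, 0], [0, 0.002, -0.096, 0], [0, 0.002, -0.1, 0], [0, 0.002, -0.1, 0]]])

```text
t: 21.98
tcp_pos: [0.6055, 0.1478, 0.2131]
tool_rot: [0.999, 0.033, 0.0, 0.003]
force: [1.3, -0.5, -4.8]
finger_gap: 0.223
```

Run:
```python
from h import *
m,r,y=st();print(m["t"],m["tcp_pos"],y,m["force"],m["ft_torque"],m["finger_gap"],wt(m["tcp_pos"]))
print(shift([.46,.32,.2115],6))
print(shift([.46,.386,.2115],6))
W=manip.snapshot("wrist");crop(W,0,0,560,420,1.4,"w10.png");np.save("w10.npy",W,allow_pickle=True)
```

```text
21.9833 [0.60546615 0.14783566 0.21312336] 3.819896996623602 [ 1.26695685 -0.50878198 -4.77641844] [-0.02496958 -0.01352553  0.0557502 ] 0.22261534045814532 [  1.49065156 120.24925138]
(array([-0.1337, -0.1815,  0.0006]), np.float64(-2.2))
(array([-1.293e-01, -2.473e-01,  2.000e-04]), np.float64(-2.2))
```

View pics/w10.png

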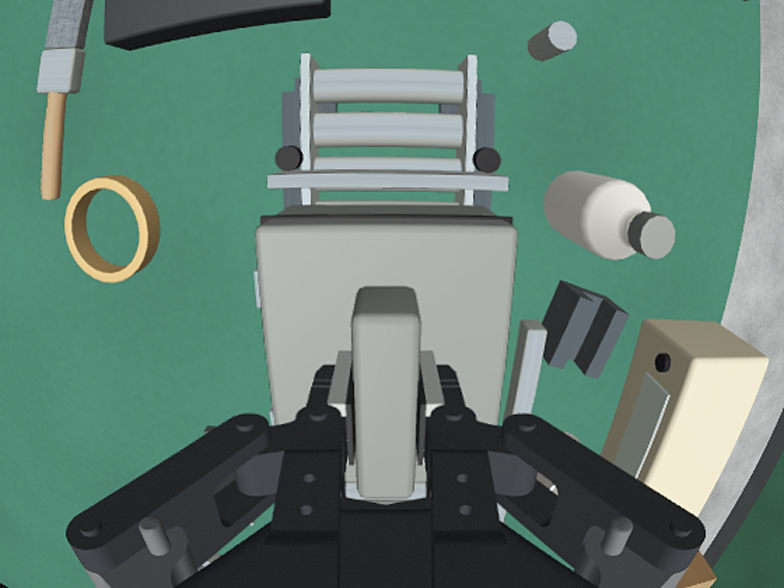

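Now I'll carry it to just short of the plate, to look at it with the wrist camera.

move_arm(deltas=[[[-0.002, -0.003, 0, 0], [-0.007, -0.01, 0, -0.5], [-0.015, -0.021, 0, -1], [-0.025, -0.034, 0, -1.5], [-0.036, -0.049, 0, -2], [-0.048, -0.065, 0, -2], [-0.06, -0.081, 0, -2], [-0.072, -0.097, 0, -2], [-0.084, -0.113, 0, -2], [-0.096, -0.129, 0, -2], [-0.107, -0.144, 0, -2], [-0.117, -0.157, 0, -2], [-0.125, -0.168, 0, -2], [-0.13, -0.175, 0, -2], [-0.133, -0.18, 0, -2], [-0.134, -0.182, 0, -2], [-0.134, -0.182, 0, -2]]])

```text
t: 23.45
tcp_pos: [0.4591, 0.3208, 0.2114]
tool_rot: [0.999, 0.051, -0.001, 0.003]
force: [0.0, -1.2, -4.7]
finger_gap: 0.219
```

Run:
```python
from h import *
m,r,y=st();print(m["t"],m["tcp_pos"],y,m["force"],m["ft_torque"],m["finger_gap"])
W=manip.snapshot("wrist");crop(W,0,0,560,420,1.4,"w11.png");np.save("w11.npy",W,allow_pickle=True)
```

```text
23.45 [0.45909752 0.32076889 0.21135581] 5.857845101187103 [ 0.02794647 -1.16307467 -4.71999915] [0.038764   0.01233652 0.0585007 ] 0.21910017827509246
```

View pics/w11.png

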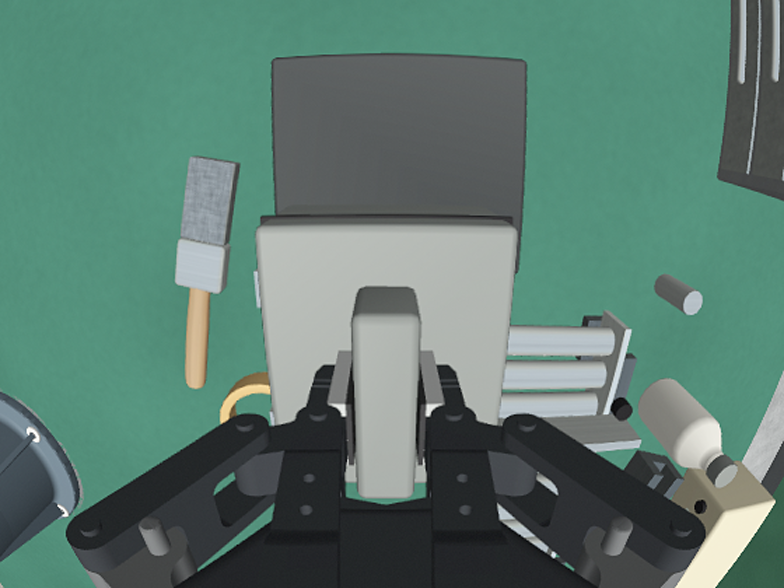

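The plate's far corners are at (272,59) and (526,61)/1.4, and its left edge runs down to (275,212). I'll compute the centre relative to the case.

Run:
```python
from h import *
W=np.load("w11.npy",allow_pickle=True).item()
f=lambda a,z:onplane(W,np.array(a)/1.4,z,True)[:,:2]
c=f([(272,60),(526,62),(275,212),(400,54)],.046);print(c.round(4))
u=c[1]-c[0];print("width",np.linalg.norm(u),"yaw",np.degrees(np.arctan2(u[1],u[0])), "left edge yaw",np.degrees(np.arctan2(*(c[2]-c[0])[::-1]))+90)
u/=np.linalg.norm(u);v=np.array([-u[1],u[0]]);print("centre",(c[0]+c[1])/2-.075*v)
m,r,y=st();h=m["tcp_pos"][2]-.1114
l=f([(258,226),(517,226)],.100+h);print("lid front",l, "vs tcp along", (l-m["tcp_pos"][:2])@v,(l-m["tcp_pos"][:2])@u)
```

```text
[[0.3709 0.4497]
 [0.5377 0.4671]
 [0.381  0.3469]
 [0.4541 0.4593]]
width 0.16774127291417057 yaw 5.962391685994351 left edge yaw 5.633475866426664
centre [0.46207668 0.3838226 ]
lid front [[0.41100145 0.36894068]
 [0.49731938 0.37781164]] vs tcp along [0.05338052 0.05323716] [-0.04319196  0.04358049]
```

Run:
```python
from h import *
for z in(.2115,.122,.1124):print(shift([.4614,.3863,z],5.9))
```

```text
(array([ 0.0086, -0.0654, -0.0005]), np.float64(-0.1))
(array([ 0.0087, -0.0659,  0.089 ]), np.float64(-0.1))
(array([ 0.0087, -0.066 ,  0.0986]), np.float64(-0.1))
```

move_arm(deltas=[[[0.001, -0.002, 0, 0], [0.002, -0.008, 0, 0], [0.003, -0.016, 0, 0], [0.004, -0.026, 0, 0], [0.006, -0.037, 0, 0], [0.007, -0.048, 0, 0], [0.008, -0.057, 0, 0], [0.0085, -0.063, 0, 0], [0.0085, -0.066, 0, 0], [0.0085, -0.066, 0.005, 0], [0.0085, -0.066, 0.014, 0], [0.0085, -0.066, 0.026, 0], [0.0085, -0.066, 0.039, 0], [0.0085, -0.066, 0.052, 0], [0.0085, -0.066, 0.064, 0], [0.0085, -0.066, 0.075, 0], [0.0085, -0.066, 0.083, 0], [0.0085, -0.066, 0.088, 0], [0.0085, -0.066, 0.09, 0], [0.0085, -0.066, 0.09, 0]]])

```text
t: 25.17
tcp_pos: [0.4612, 0.3862, 0.1205]
tool_rot: [0.999, 0.051, -0.001, 0.003]
force: [-0.1, 0.3, -5.0]
finger_gap: 0.223
```

Run:
```python
from h import *
m,r,y=st();print(m["t"],m["tcp_pos"],y,m["force"],m["ft_torque"],m["finger_gap"],shift([.4614,.3863,.1124],5.9))
W=manip.snapshot("wrist");crop(W,0,0,560,420,1.4,"w12.png");np.save("w12.npy",W,allow_pickle=True)
W=manip.snapshot("side");crop(W,100,130,300,280,4,"s12.png")
```

```text
25.1667 [0.46116673 0.38616486 0.1205496 ] 5.817030150531072 [-0.14918238  0.26981671 -4.98757066] [-0.01270657  0.0016577   0.04113855] 0.22349394005488094 (array([ 0.0003, -0.0002,  0.0081]), np.float64(-0.1))
```

View pics/w12.png

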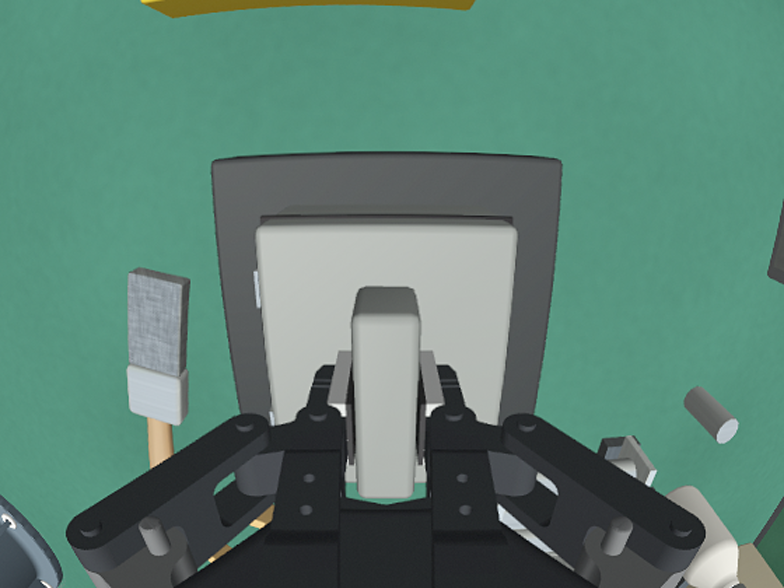

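View pics/s12.png

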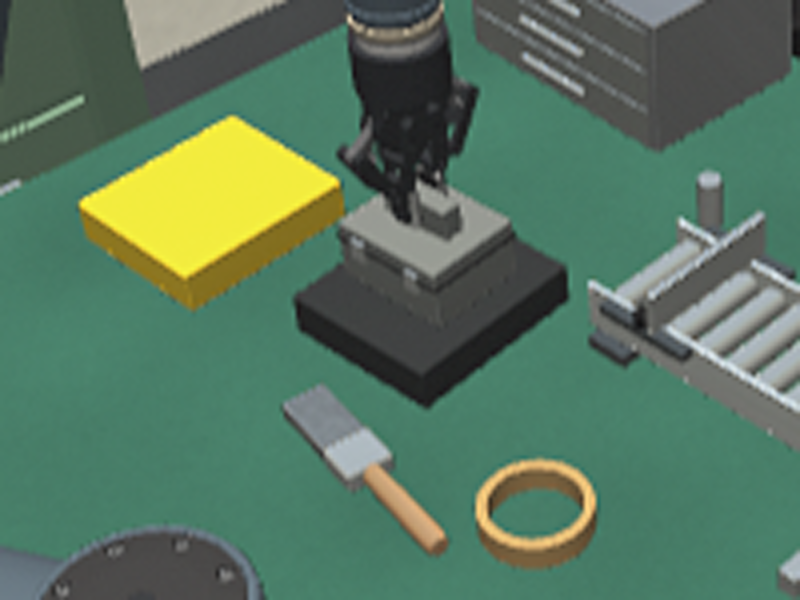

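The case is centred over the plate: margins are even left and right (wrist view 213–258 and 517–561). I'll lower it gently.

move_arm(deltas=[[[0, 0, 0.001, 0], [0, 0, 0.0025, 0], [0, 0, 0.004, 0], [0, 0, 0.005, 0], [0, 0, 0.006, 0], [0, 0, 0.0065, 0], [0, 0, 0.007, 0], [0, 0, 0.007, 0]]])

```text
t: 25.93
tcp_pos: [0.4616, 0.3865, 0.1143]
tool_rot: [0.999, 0.051, -0.0, 0.003]
force: [0.3, 0.1, -5.0]
finger_gap: 0.222
```

move_arm(deltas=[[[0, 0, 0.0003, 0], [0, 0, 0.0006, 0], [0, 0, 0.0009, 0], [0, 0, 0.0009, 0]]])

```text
t: 26.27
tcp_pos: [0.4616, 0.3865, 0.1134]
tool_rot: [0.999, 0.051, -0.0, 0.003]
force: [0.2, -1.1, -4.1]
finger_gap: 0.22
```

move_arm(deltas=[[[0, 0, 0.0003, 0], [0, 0, 0.0006, 0], [0, 0, 0.0009, 0], [0, 0, 0.0009, 0]]])

```text
t: 26.6
tcp_pos: [0.4617, 0.3864, 0.1129]
tool_rot: [0.999, 0.051, 0.0, 0.003]
force: [-0.6, -0.1, -0.4]
finger_gap: 0.224
```

move_arm(deltas=[[[0, 0, 0.0003, 0], [0, 0, 0.0005, 0], [0, 0, 0.0005, 0]]])

```text
t: 26.85
tcp_pos: [0.4618, 0.3864, 0.1128]
tool_rot: [0.999, 0.051, 0.0, 0.003]
force: [-0.7, -1.1, 0.2]
finger_gap: 0.223
```

move_arm(deltas=[[[0, 0, 0, 0], [0, 0, 0, 0], [0, 0, 0, 0], [0, 0, 0, 0], [0, 0, 0, 0]]], gripper=0.45, squeeze=20)

```text
t: 27.27
tcp_pos: [0.462, 0.3866, 0.1129]
tool_rot: [0.999, 0.051, 0.0, 0.003]
force: [-0.1, 0.8, 0.1]
finger_gap: 0.45
```

Run:
```python
from h import *
m,r,y=st();print(m["t"],m["tcp_pos"],y,m["force"],m["ft_torque"],m["finger_gap"])
W=manip.snapshot("wrist");crop(W,0,0,560,420,1.4,"w13.png")
```

```text
27.2667 [0.46198047 0.38655517 0.1129018 ] 5.834476796180728 [-0.05145494  0.78456736  0.12701826] [0.01384791 0.00588447 0.02489432] 0.44950079498475976
```

View pics/w13.png

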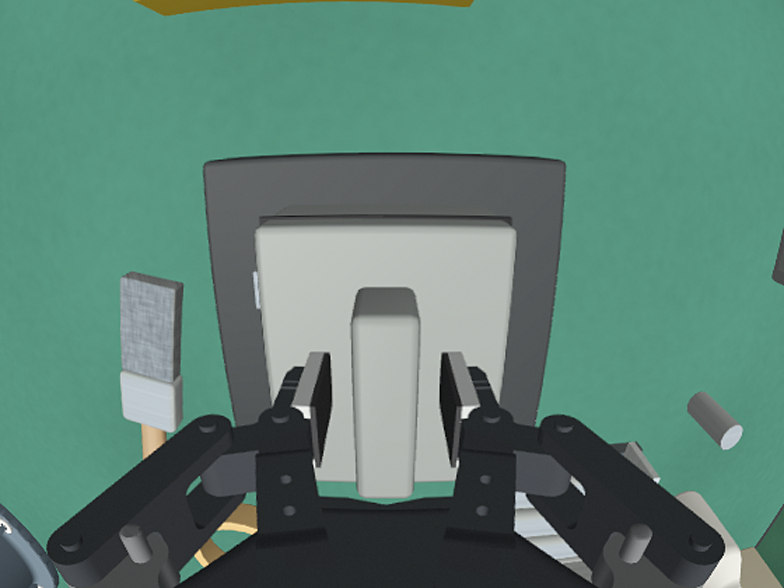

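Both pads are clear of the handle. Next: rise straight up and back away.

move_arm(deltas=[[[0, 0, -0.005, 0], [0, 0, -0.015, 0], [0, 0, -0.03, 0], [0, 0, -0.05, 0], [0, 0, -0.07, 0], [0, 0, -0.09, 0], [0, 0, -0.11, 0], [0, 0.02, -0.12, 0], [0, 0.05, -0.125, 0], [0, 0.08, -0.13, 0], [0, 0.11, -0.13, 0], [0, 0.13, -0.13, 0], [0, 0.14, -0.13, 0], [0, 0.14, -0.13, 0], [0, 0.14, -0.13, 0]]])

```text
t: 28.57
tcp_pos: [0.4763, 0.2481, 0.2442]
tool_rot: [0.999, 0.05, 0.001, 0.002]
force: [0.2, -0.6, -0.6]
finger_gap: 0.451
```

Run:
```python
from h import *
m,r,y=st();print(m["t"],m["tcp_pos"],y,m["force"],m["finger_gap"])
W=manip.snapshot("wrist");crop(W,0,0,560,420,1.4,"w14.png");np.save("w14.npy",W,allow_pickle=True)
W=manip.snapshot("side");crop(W,100,120,420,330,2.5,"s14.png")
W=manip.snapshot("top");crop(W,100,90,440,310,2.3,"t14.png")
```

```text
28.5667 [0.4763316  0.24814618 0.24419898] 5.761455483019091 [ 0.15516459 -0.61345554 -0.59282328] 0.4511089106607265
```

View pics/w14.png

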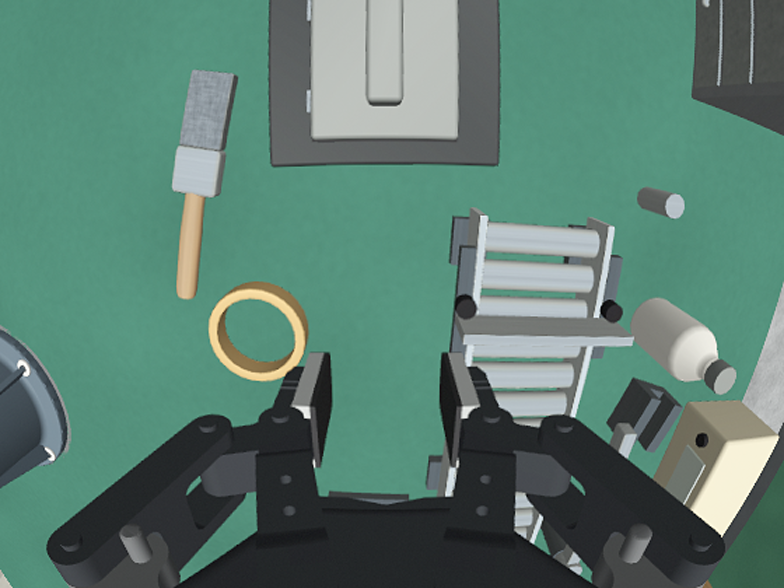

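View pics/s14.png

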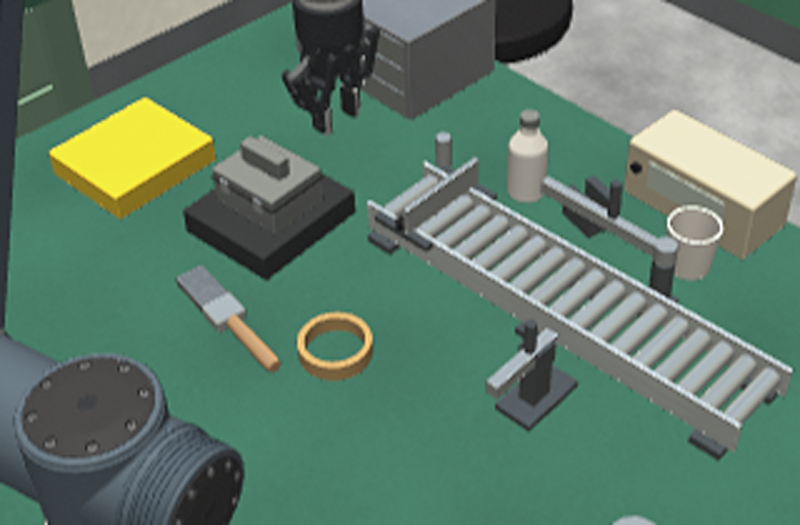

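View pics/t14.png

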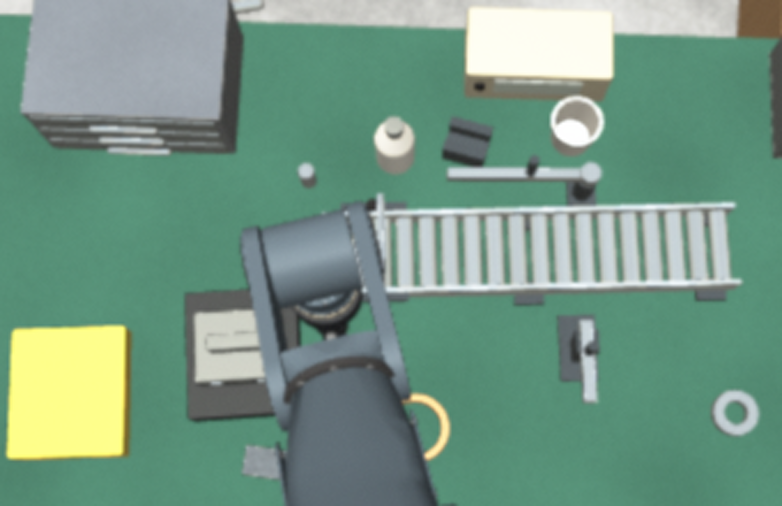

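The case stands upright and free on the plate. The gate lies open, the lock bar is drawn and the bystanders look undisturbed. One last centring check before handing in.

Run:
```python
from h import *
W=np.load("w14.npy",allow_pickle=True).item()
f=lambda a,z:onplane(W,np.array(a)/1.4,z,True)[:,:2]
l=f([(312,138),(458,139)],.101);p=f([(271,163),(498,163)],.046)
u=p[1]-p[0];u/=np.linalg.norm(u);v=np.array([-u[1],u[0]])
print("offset x,y mm",(l.mean(0)-p.mean(0))@u*1e3,((l.mean(0)-p.mean(0))@v-.02)*1e3, np.linalg.norm(p[1]-p[0]),np.linalg.norm(l[1]-l[0]))
print(np.abs(manip.sense()["qd"]).max()); print(manip.sign_off())
```

```text
offset x,y mm 0.2096535594604852 -3.617076580888175 0.1676470751630395 0.08841452057473828
0.004550415223031329
the job is handed in; nothing more can be done
None
```

The case is on the dark stone plate, upright and released, and I handed the job in at about 28.7 s of the allowed 72 s.

- **Lock bar:** I pushed it back about 34 mm until it stopped. The force rose to about 9 N with no further motion.
- **Gate:** I swung it by its peg to the open stop, where the force rose to 7 N with no further motion. The last side and top pictures show it still open.
- **Rolling:** I rolled the case by its handle to the end stop. Contact was firm at about 10 N, and the wrist picture shows its front face flat against the plate.
- **Set-down:** I lifted it by the handle and lowered it until the plate carried the weight. I then opened the gripper and backed away.

**Last checks:**
- **Centring:** the final wrist view puts the case 0.2 mm off centre in x and 3.6 mm in y. Before lowering I had aimed for the middle to within about 1–2 mm, so the two estimates in y differ by a few millimetres.
- **Bystanders and forces:** the bystanders look unmoved, from the pictures only. No force I read went above about 10 N.
- **Weight carried while rolling:** for part of the roll the gripper was carrying roughly the whole weight of the case, about 5 N. The tool was then only 0.2–0.3 mm above its resting height. I lowered it so the case sat on the rollers before it reached the stop.

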